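Switch off the bench polisher and hold its guard open for a mop change

TASK

I want to change the mop on the little bench polisher, so first switch it off at the red knob on the grey switch box: press the knob down, keep it down while you turn it clockwise to its stop, and let it spring back up. Only then take the clear guard by its black bar handle, swing it up to 50 degrees open from shut (give or take 5) and hold it still there: it falls shut by itself, so finish with the gripper still holding the handle and nothing else propping the guard. Leave the tools and other things on the bench and in the hood where they are.

Things in the scene. Friction and masses are not known exactly. Their poses are not given: they have to be found in the camera images.
- switchbox: Grey switch box, 130 x 100 mm and 78 mm high, with a yellow plate on top, fixed to the bench to the left or to the right of the polisher (it changes places with a wooden block of burrs). Origin: centre of its underside; the selector's axis is vertical through it; z up.
- selector_grip (a point): Point on the axis of the red selector knob, inside its bar grip, 116 mm above the bench with the knob up. The bar is 46 mm long (along this frame's x), 14 mm thick (y) and 34 mm tall: its top is 15 mm above this point, its foot 18 mm below it, where it stands on a round skirt 50 mm across and 8 mm thick; the skirt's underside is 10 mm above the box. z up; the frame turns and sinks with the knob. A white line marks the bar's pointing end (frame -x).
- selector (a joint): Turn of the selector in rad: about 0 = run (pointer at the green dot), 1.047 (60 degrees) = off, at its stop (pointer at the white dot). Grows clockwise seen from above. It stays where it is turned (friction 0.03 N m). With the knob up a key in a gate lets it turn only within 0.14 rad of either end, and must not be forced; pressed fully down it turns freely. Past about 0.91 it springs up again when let go; short of that the key holds it down.
- selector_press (a joint): How far the selector is pressed down, in m: 0 = up, 0.006 = fully down. A spring pushes it up: 4 N at the top, 9 N fully down. It can turn from about 0.004 on.
- guard (a joint): Opening of the polisher's clear guard in rad: 0 = shut, limit 1.25; 50 degrees is 0.873. Gravity closes it from any angle; holding it takes about 2 to 3 N upward at the handle.
- guard_hinge (a point): Middle of the guard's hinge line, which is level along this frame's y, 230 mm above the bench at the top of the polisher's sheet-metal hood. x points away from the robot side to the back of the machine, z up. Shut, the guard slopes from here down towards the robot (-x) at 0.532 rad below level; opening turns it up about the hinge. The hood (260 mm wide, 310 mm deep) reaches 180 mm in front of the hinge with a lip 50 mm high there, and stands open under the guard.
- guard_handle: Black round bar handle of the guard, 12 mm thick, 120 mm long along its own y (level), carried by two brackets 53 mm either side of its middle, 45 mm beyond the guard's lower edge. Origin: centre of the bar, 242 mm from the hinge line: shut it is 107 mm above the bench, at 50 degrees 311 mm. Its x axis points from the bar to the hinge line. Between the brackets nothing is under or beside the bar for 38 mm, so it can be pinched from above, and turns in the grip like a rod.
- pane: Clear pane of the guard, 175 x 224 x 4 mm, in an aluminium frame; origin on the hinge line, its -x runs along the pane to the lower edge.
- file_tray: Black plastic tray of needle files, 60 x 170 x 18 mm, lying on the bench in front of the polisher, below the guard's handle. A bystander: leave it alone. Origin: centre of its underside.
- spare_mop: Spare cream-coloured cloth polishing mop, a disc 100 mm across and 20 mm thick, lying flat. A bystander: leave it alone. Origin: centre of its underside.
- pliers: Pliers with blue grips, about 155 mm long, 12 mm high, lying flat. A bystander: leave it alone. Origin: centre of its underside.
- jar: Amber jar with black lid, 64 mm across, 85 mm high, standing. A bystander: leave it alone. Origin: centre of its underside.
- rouge_bar: Dark red bar of polishing compound, 100 x 42 x 35 mm, lying on the floor of the hood under the guard. A bystander: leave it alone. Origin: centre of its underside.

How it is judged:
By the outcome, as a careful person would: the job done as asked, in the order asked, and still so for the second after the job is handed in, while the arm keeps its last pose, push and grip.
It also fails if it takes over 54 s, if anything falls off the work surface, if the arm or the gripper's body presses on something with over 40 N, if the wrist force passes 120 N, or if a joint passes its speed limit or range.

ROBOT

A 6-joint arm with a two-finger parallel gripper is mounted at the origin on the work surface. World frame = base frame: x ahead of the robot, y to its left, z up, the work surface at z = 0. Lengths are in m, angles in rad, forces in N, time in s.
With the tool pointing down it reaches from about 0.25 to 0.725 m from the base axis. Payload 9.7 kg.
Tool frame: the origin (TCP) lies at the very end of the fingers, on their centre line; the grasp point (between the pads) lies arm.grasp_offset behind it (arm.grasp_offset is the distance from the TCP to the grasp point, in m); z points along the fingers, y is the line along which they close (so a half turn about z gives the same grasp; the last joint's range is limited). The gripper opens to 85 mm and grips with 20 to 120 N. Pads are 22 mm wide; open, the fingers measure 114 mm over their backs; the gripper's body (76 mm by 85 mm) begins 54 mm behind the grasp point. The pads swing forward as they close: fully open they stand 13 mm farther back than shut.
Start: joints at [-1.183, 0.087, 0.176, 1.66, 0, 1.571], TCP at [0.208, -0.509, 0.231] pointing down, gripper open.
Joint ranges: [-3.13, 3.13], [-0.85, 1.81], [-1.15, 1.24], [-2.2, 2.28], [-1.44, 1.52], [-3.14, 3.14]. Speed limits (rad/s): [2.22, 2.22, 2.57, 3.14, 3.14, 3.14].

INTERFACE

Orientations are given as a 3x3 rotation matrix whose columns are the frame's x, y, z axes.
In Python, from rig import arm gives the robot as it stands. The module is installed in compiled form; this text tells all that it offers.
- The arm moves only by the shell command python3 -m handwheel 'ROWS' [OPENING] [FORCE]. ROWS is JSON, a list of rows, each an object with "xyz": the shift along the tool's x, y, z in cm, a list of three; "roll": the turn about the tool's z in rad. A call has 1 to 20 rows; each row is the pose to reach, as a shift and turn from the pose commanded when the call began, along the tool's axes at that moment; what a row does not reach only later rows make up. A row lasts 1/10 s, in which the tool goes at most 50 mm and 8.59 degrees, less where a joint would pass 70% of its speed; a pose out of reach is approached as far as the arm can. A call with a gripper value outside its range is refused whole. OPENING is the closure, from 0 (fully open) to 1 (shut), set as the call begins (- or left out, the last holds). The fingers move at their own pace and stop on an object; FORCE is the grip in N (left out, the last holds). Time passes only in rows, so rows that repeat a pose let the fingers close. It gives the time, the measured TCP pose, the force, the opening and the grip force at its end, in the units of the state.
- arm.get_state(): the state, without advancing time (a new reading comes with each control period).
- arm.snapshot(name): name is "scene" or "top"; returns (picture, depth): 400x640x3 uint8, red, green, blue; 400x640 float32, m along the optical axis (not along the pixel's ray), 0 where there is no reading.
- arm.calibration(name): a dict with "fx", "fy", "cx", "cy" (pixels), "extrinsics" (4x4, takes a point from camera to world coordinates). Camera axes: x right, y down, z forward; pixel columns grow to the right and rows downward; lengths in m; the calibration is good to about 2 mm. A picture is of the moment at which its call begins. calibration takes no time and is no camera call.
- arm.finish_job(): hands the job in; it is judged then, once.
The state is a dict: "time": time; "qpos": joint angles; "qvel": joint speeds; "joint_efforts": joint torques, N m; "tcp_pos": TCP position; "tool_rot": TCP orientation; "wrist_force": force on the tool from outside, world axes, zero at the start; "moment": the same for the moment, N m; "width": opening from 0.0 (shut) to 1.0 (fully open); "finger_force": force on a finger pad.
Only numpy, scipy, OpenCV 4.12 (cv2) and the standard library are available. Lean on these libraries where they do the work, as an engineer would, in place of code of your own. Each camera call takes 0.05 s, during which the arm holds its last target. There are 200 camera calls.

## Working session

There is one attempt and no reset: what is moved stays moved. The work goes in short steps, Python scripts to look and compute and a shell command to move; the robot and the scene stay as the last step left them, time stands still between calls to the robot, and variables do not carry over. Pictures are saved under pics/ and viewed, at most 10 in all, crops included, and the job is handed in when it is done.

```bash
mkdir -p pics
python3 - <<'E'
from rig import arm
import numpy as np,cv2
print(arm.grasp_offset); s=arm.get_state(); print(s['time'],s['tcp_pos'],s['tool_rot'],s['width'],s['wrist_force'])
for n in("scene","top"):
    p,d=arm.snapshot(n); cv2.imwrite(f'pics/{n}0.png',p[:,:,::-1]); np.savez(f'{n}0.npz',p=p,d=d)
    c=arm.calibration(n); print(n,c['fx'],c['cx'],c['cy'],np.round(c['extrinsics'],3).tolist())
E
```

```text
0.0187
0.0 [ 0.20787379 -0.50894973  0.23061877] [[ 9.25758671e-01  3.78114595e-01 -4.86348999e-04]
 [ 3.78114907e-01 -9.25757892e-01  1.20095574e-03]
 [ 3.85746881e-06 -1.29569100e-03 -9.99999161e-01]] 0.9963099328544176 [-0.06141263  0.33594254  0.47399854]
scene 517.1680461961314 327.4235005370388 208.72816600273586 [[0.796, 0.435, -0.42, 1.213], [0.604, -0.552, 0.575, -0.843], [0.019, -0.712, -0.702, 1.23], [0.0, 0.0, 0.0, 1.0]]
top 499.5396044564568 318.1369561360959 198.48078618433976 [[-0.021, -0.99, 0.141, 0.419], [-1.0, 0.021, -0.001, 0.016], [-0.001, -0.141, -0.99, 1.282], [0.0, 0.0, 0.0, 1.0]]
```

View pics/scene0.png

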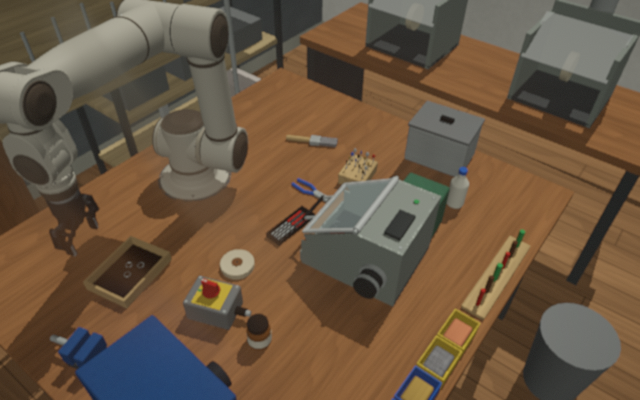

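View pics/top0.png

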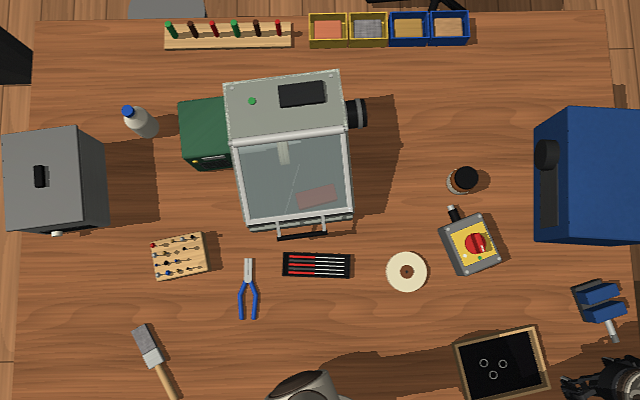

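The top view shows the switch box at about (474,243), with its red knob at (475,243), and the guard handle at about (302,234). The tray is at (317,265), the mop at (407,271) and the jar at (463,180). Next I'll crop and measure.

```bash
cat > h.py <<'E'
from rig import arm
import numpy as np,cv2
def ray(n,u,v,z):
    c=arm.calibration(n);E=np.array(c['extrinsics'])
    d=E[:3,:3]@np.array([(u-c['cx'])/c['fx'],(v-c['cy'])/c['fy'],1]);o=E[:3,3]
    return o+d*(z-o[2])/d[2]
def cloud(n,d):
    c=arm.calibration(n);E=np.array(c['extrinsics']);v,u=np.indices(d.shape)
    P=np.stack([(u-c['cx'])/c['fx']*d,(v-c['cy'])/c['fy']*d,d],-1)
    return P@E[:3,:3].T+E[:3,3]
E
python3 - <<'E'
from h import *
for n,(a,b,c,e) in dict(top=(430,520,200,290),scene=(180,260,260,330)).items():
    f=np.load(f'{n}0.npz');p,d=f['p'],f['d'];C=cloud(n,d)
    h=cv2.cvtColor(p,cv2.COLOR_RGB2HSV).astype(int)
    win=np.zeros(d.shape,bool);win[c:e,a:b]=1
    red=win&((h[...,0]<6)|(h[...,0]>172))&(h[...,1]>150)&(h[...,2]>70)
    yel=win&(h[...,0]>18)&(h[...,0]<35)&(h[...,1]>130)&(h[...,2]>80)
    for nm,m in(('red',red),('yel',yel)):
        v,u=np.nonzero(m);Q=C[m];Q=Q[d[m]>0]
        print(n,nm,len(u),u.mean(),v.mean(),np.percentile(Q,[5,50,95],0).round(4).tolist())
    v,u=np.nonzero(red); Q=C[red];t=Q[:,2]>0.122
    if t.sum()>4: print('bartop',t.sum(),Q[t].mean(0),cv2.minAreaRect((Q[t][:,:2]*1000).astype(np.float32)))
    if n=='top':
        # yellow hull incl knob
        pts=np.argwhere(yel)[:,::-1].astype(np.float32)
        w=np.array([ray(n,*q,0.079)[:2]*1000 for q in pts],np.float32);print('plate',cv2.minAreaRect(w))
        hull=[ray(n,*q,0.079) for q in cv2.boxPoints(cv2.minAreaRect(pts))];print(np.round(hull,3).tolist())
f=np.load('top0.npz')['p'];a=cv2.resize(f[200:290,430:520],(480,480),interpolation=cv2.INTER_CUBIC)
b=cv2.resize(np.load('scene0.npz')['p'][265:335,175:265],(0,0),fx=3.5,fy=3.5,interpolation=cv2.INTER_CUBIC)
o=np.zeros((480,800,3),np.uint8);o[:,:480]=a;o[:b.shape[0],480:480+b.shape[1]]=b[:480,:320]
cv2.imwrite('pics/knob.png',o[:,:,::-1])
cv2.imwrite('pics/hand.png',cv2.resize(f[205:285,225:365],(0,0),fx=5.7,fy=5.7,interpolation=cv2.INTER_CUBIC)[:,:,::-1])
C=cloud('top',np.load('top0.npz')['d'])
p=f.astype(int);m=np.zeros(p.shape[:2],bool);m[222:245,265:340]=1;m&=(p.max(2)<60)&(C[...,2]>0.085)&(C[...,2]<.125)
Q=C[m];print('handle',m.sum(),np.percentile(Q,[0,5,50,95,100],0).round(4).tolist())
v,u=np.nonzero(m);W=np.array([ray('top',x,y,.107)[:2]*1000 for x,y in zip(u,v)],np.float32);print(cv2.minAreaRect(W),cv2.fitLine(W,2,0,.01,.01).ravel())
E
```

```text
top red 324 474.80864197530866 242.96296296296296 [[0.4537, -0.3721, 0.0954], [0.474, -0.3481, 0.1052], [0.4922, -0.334, 0.1329]]
top yel 825 471.8909090909091 243.1418181818182 [[0.4322, -0.3954, 0.0762], [0.4756, -0.3471, 0.0803], [0.5154, -0.3128, 0.0843]]
bartop 116 [ 0.47569408 -0.35256052  0.13009692] ((474.0265808105469, -354.50311279296875), (44.59808349609375, 16.384307861328125), 20.199626922607422)
plate ((473.8910827636719, -354.68353271484375), (83.89448547363281, 84.09255981445312), 20.947662353515625)
[[0.498, -0.301, 0.079], [0.529, -0.38, 0.079], [0.45, -0.408, 0.079], [0.419, -0.33, 0.079]]
scene red 204 209.90686274509804 288.8627450980392 [[0.4643, -0.3729, 0.0959], [0.4833, -0.3604, 0.1096], [0.4984, -0.3498, 0.1318]]
scene yel 488 212.58811475409837 296.86475409836066 [[0.4474, -0.3973, 0.0767], [0.492, -0.3689, 0.0806], [0.5192, -0.3129, 0.0857]]
bartop 61 [ 0.48229399 -0.35714091  0.12853767] ((480.406494140625, -356.64569091796875), (42.42646026611328, 11.383414268493652), 14.55516242980957)
handle 238 [[0.4897, -0.0044, 0.1031], [0.492, 0.0026, 0.1077], [0.5, 0.053, 0.112], [0.5085, 0.1058, 0.1156], [0.511, 0.1128, 0.118]]
((500.5735778808594, 54.56211853027344), (11.725346565246582, 118.27812194824219), 6.094140529632568) [ 1.07622944e-01 -9.94191766e-01  5.00352661e+02  5.40072021e+01]
```

View pics/knob.png

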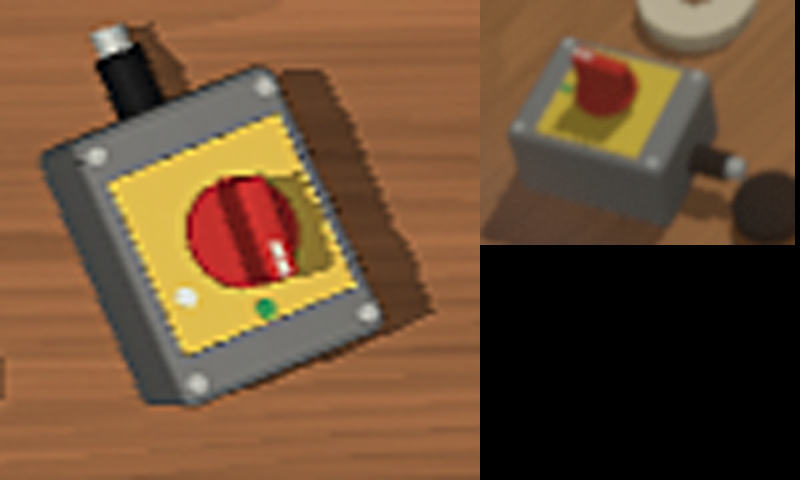

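View pics/hand.png

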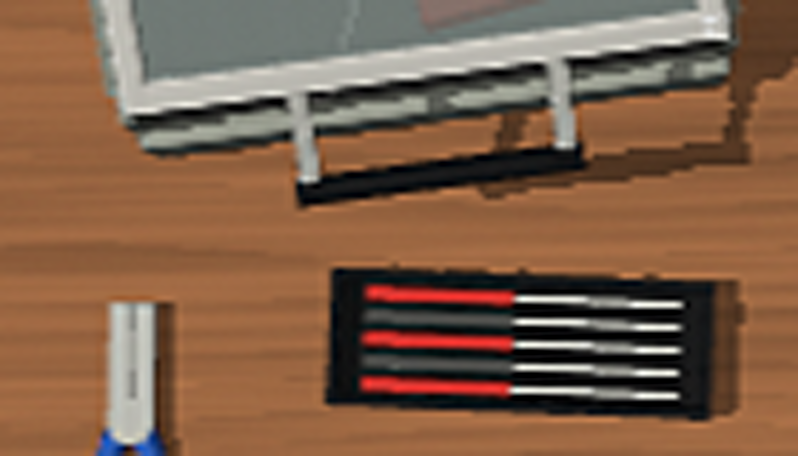

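The knob is at about (0.474, -0.3545), with its bar at 20.2°. The pointer is at the lower-right end, near the green dot at (265,308) in the crop, and the white dot is clockwise of it. The handle centre is at about (0.500, 0.054, 0.107), with its normal at 6.1°. That puts the hinge at about (0.708, 0.077). Joint 6 would probably run out of range in the 60° turn, so I'll roll about a half turn back while approaching.

```bash
python3 -m handwheel '[{"xyz":[15,-4.2,0],"roll":-1.5},{"xyz":[15,-4.2,0],"roll":-1.5},{"xyz":[15,-4.2,0],"roll":-1.5},{"xyz":[15,-4.2,0],"roll":-1.5},{"xyz":[15,-4.2,0],"roll":-1.5},{"xyz":[30.5,-4.2,0],"roll":-1.5},{"xyz":[30.5,-4.2,0],"roll":-1.5},{"xyz":[30.5,-4.2,0],"roll":-1.5},{"xyz":[30.5,-4.2,0],"roll":-1.5},{"xyz":[30.5,-4.2,0],"roll":-1.5},{"xyz":[30.5,-4.2,4],"roll":-3.1},{"xyz":[30.5,-4.2,4],"roll":-3.1},{"xyz":[30.5,-4.2,4],"roll":-3.1},{"xyz":[30.5,-4.2,4],"roll":-3.1},{"xyz":[30.5,-4.2,4],"roll":-3.1},{"xyz":[30.5,-4.2,4],"roll":-3.1},{"xyz":[30.5,-4.2,4],"roll":-3.1},{"xyz":[30.5,-4.2,4],"roll":-3.1},{"xyz":[30.5,-4.2,4],"roll":-3.1},{"xyz":[30.5,-4.2,4],"roll":-3.1}]' 0.4
cat > s.py <<'E'
from h import *
import sys
s=arm.get_state();R=np.array(s['tool_rot']);p=np.array(s['tcp_pos'])
print('t',s['time'],'p',p.round(4),'xang',np.degrees(np.arctan2(R[1,0],R[0,0])).round(2),'q',np.round(s['qpos'],2),'F',np.round(s['wrist_force'],1),'M',np.round(s['moment'],2),s['width'],s['finger_force'])
if len(sys.argv)>3: print('shift cm',(R.T@(np.array([float(a) for a in sys.argv[1:4]])-p)*100).round(2))
E
python3 s.py .474 -.3545 .103
```

```text
time: 2.1
tcp_pos: [0.4743, -0.3548, 0.1908]
tool_rot: [[-0.968, -0.25, -0.001], [-0.25, 0.968, 0.001], [0.001, 0.001, -1.0]]
wrist_force: [-0.3, -0.2, 0.2]
width: 0.602
finger_force: 0.0
t 2.1 p [ 0.4743 -0.3548  0.1908] xang -165.54 q [-0.64  0.18  0.2   1.59  0.   -0.89] F [-0.3 -0.2  0.2] M [ 0.   -0.02  0.02] 0.6021306644801283 0.0
shift cm [0.02 0.03 8.78]
```

```bash
python3 -m handwheel '[{"xyz":[0,0,3],"roll":-0.1},{"xyz":[0,0,5],"roll":-0.1},{"xyz":[0,0,6.5],"roll":-0.1},{"xyz":[0,0,7.5],"roll":-0.1},{"xyz":[0,0,8.3],"roll":-0.1},{"xyz":[0,0,8.7],"roll":-0.1},{"xyz":[0,0,8.7],"roll":-0.1},{"xyz":[0,0,8.7],"roll":-0.1}]' && python3 -m handwheel '[{"xyz":[0,0,0],"roll":0},{"xyz":[0,0,0],"roll":0},{"xyz":[0,0,0],"roll":0},{"xyz":[0,0,0],"roll":0},{"xyz":[0,0,0],"roll":0},{"xyz":[0,0,0],"roll":0},{"xyz":[0,0,0],"roll":0},{"xyz":[0,0,0],"roll":0}]' 1 50; python3 s.py
python3 - <<'E'
from h import *
p,d=arm.snapshot('scene');cv2.imwrite('pics/g1.png',cv2.resize(p[190:340,120:320],(800,600),interpolation=cv2.INTER_CUBIC)[:,:,::-1])
E
```

```text
time: 2.9
tcp_pos: [0.4747, -0.3551, 0.105]
tool_rot: [[-0.941, -0.339, 0.001], [-0.339, 0.941, -0.001], [-0.0, -0.001, -1.0]]
wrist_force: [0.1, 0.5, 1.0]
width: 0.602
finger_force: 0.0
time: 3.7
tcp_pos: [0.4745, -0.355, 0.1044]
tool_rot: [[-0.941, -0.339, 0.0], [-0.339, 0.941, -0.0], [-0.0, -0.0, -1.0]]
wrist_force: [-0.7, 1.9, 3.9]
width: 0.151
finger_force: 51.5
t 3.7 p [ 0.4745 -0.355   0.1044] xang -160.16 q [-0.64  0.18  0.03  1.42  0.   -0.99] F [-0.7  1.9  3.9] M [ 0.28  0.28 -0.06] 0.15098091397266758 51.459969878196716
```

View pics/g1.png

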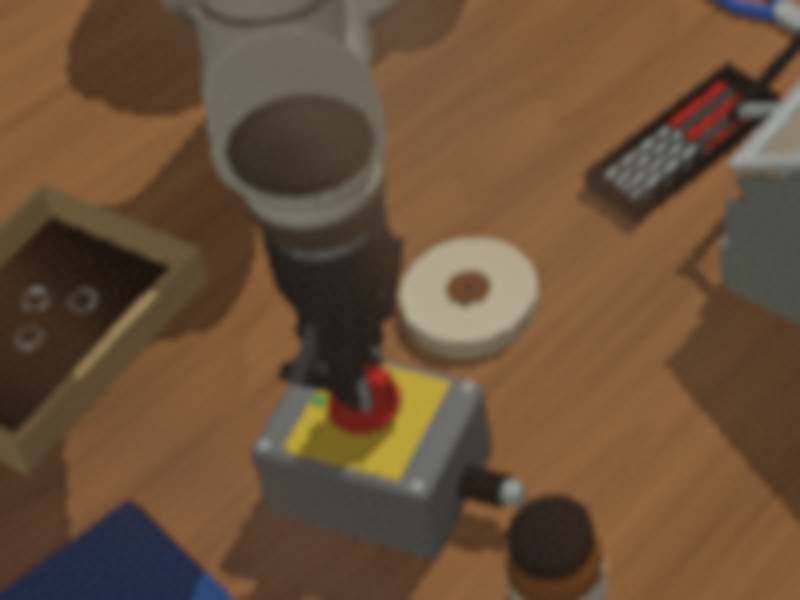

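The fingers hold the red bar, at about (355,385) in the crop, and the width of about 13 mm fits the bar. Now I'll press it down.

```bash
python3 -m handwheel '[{"xyz":[0,0,0.2],"roll":0},{"xyz":[0,0,0.4],"roll":0},{"xyz":[0,0,0.6],"roll":0},{"xyz":[0,0,0.7],"roll":0},{"xyz":[0,0,0.7],"roll":0},{"xyz":[0,0,0.7],"roll":0}]' ; python3 s.py
```

```text
time: 4.35
tcp_pos: [0.4746, -0.355, 0.0987]
tool_rot: [[-0.941, -0.339, 0.001], [-0.339, 0.941, -0.001], [-0.001, -0.001, -1.0]]
wrist_force: [-5.0, 4.0, 13.7]
width: 0.156
finger_force: 53.0
t 4.35 p [ 0.4746 -0.355   0.0987] xang -160.16 q [-0.64  0.18  0.02  1.41  0.   -0.99] F [-5.   4.  13.7] M [ 0.88  1.   -0.  ] 0.15599353269948468 52.96446919441223
```

```bash
python3 -m handwheel '[{"xyz":[0,0,0.03],"roll":0.08},{"xyz":[0,0,0.03],"roll":0.16},{"xyz":[0,0,0.03],"roll":0.24},{"xyz":[0,0,0.03],"roll":0.32},{"xyz":[0,0,0.03],"roll":0.4},{"xyz":[0,0,0.03],"roll":0.48}]' ; python3 s.py
```

```text
time: 4.95
tcp_pos: [0.4746, -0.3553, 0.0987]
tool_rot: [[-0.991, 0.137, 0.001], [0.137, 0.991, -0.002], [-0.001, -0.001, -1.0]]
wrist_force: [-5.5, 2.3, 14.8]
width: 0.151
finger_force: 53.1
t 4.95 p [ 0.4746 -0.3553  0.0987] xang 172.14 q [-0.64  0.18  0.02  1.41 -0.   -0.51] F [-5.5  2.3 14.8] M [0.52 1.1  0.03] 0.15121931976017064 53.10454308986664
```

The moment about z is small, so the knob is turning freely.

```bash
python3 -m handwheel '[{"xyz":[0,0,0],"roll":0.08},{"xyz":[0,0,0],"roll":0.16},{"xyz":[0,0,0],"roll":0.24},{"xyz":[0,0,0],"roll":0.32},{"xyz":[0,0,0],"roll":0.4},{"xyz":[0,0,0],"roll":0.48},{"xyz":[0,0,0],"roll":0.54},{"xyz":[0,0,0],"roll":0.57},{"xyz":[0,0,0],"roll":0.58},{"xyz":[0,0,0],"roll":0.58}]' ; python3 s.py
```

```text
time: 5.95
tcp_pos: [0.4744, -0.3557, 0.0987]
tool_rot: [[-0.756, 0.655, 0.001], [0.655, 0.756, -0.002], [-0.002, -0.001, -1.0]]
wrist_force: [-5.6, 0.4, 14.7]
width: 0.151
finger_force: 53.2
t 5.95 p [ 0.4744 -0.3557  0.0987] xang 139.11 q [-0.64  0.18  0.02  1.41 -0.    0.07] F [-5.6  0.4 14.7] M [0.11 1.37 0.61] 0.15137893752888232 53.19399833679199
```

The moment of 0.61 N m shows the knob is at its stop after 60.7°. Next I let it rise, release it and retreat.

```bash
python3 -m handwheel '[{"xyz":[0,0,-0.25],"roll":-0.01},{"xyz":[0,0,-0.5],"roll":-0.01},{"xyz":[0,0,-0.65],"roll":-0.01},{"xyz":[0,0,-0.7],"roll":-0.01},{"xyz":[0,0,-0.7],"roll":-0.01}]' ; python3 s.py; python3 -m handwheel '[{"xyz":[0,0,0],"roll":0},{"xyz":[0,0,0],"roll":0},{"xyz":[0,0,0],"roll":0},{"xyz":[0,0,0],"roll":0},{"xyz":[0,0,0],"roll":0},{"xyz":[0,0,-2],"roll":0},{"xyz":[0,0,-6],"roll":0},{"xyz":[0,0,-10],"roll":0},{"xyz":[0,0,-14],"roll":0},{"xyz":[0,0,-14],"roll":0},{"xyz":[0,0,-14],"roll":0}]' 0.55; python3 s.py .5003 .054 .2
```

```text
time: 6.45
tcp_pos: [0.4743, -0.3555, 0.104]
tool_rot: [[-0.762, 0.647, -0.0], [0.647, 0.762, -0.001], [-0.001, -0.001, -1.0]]
wrist_force: [-3.3, -4.4, 4.3]
width: 0.157
finger_force: 51.5
t 6.45 p [ 0.4743 -0.3555  0.104 ] xang 139.67 q [-0.64  0.18  0.03  1.42 -0.    0.06] F [-3.3 -4.4  4.3] M [-0.96  0.67  0.44] 0.15650902542102677 51.475165486335754
time: 7.55
tcp_pos: [0.4749, -0.3552, 0.2448]
tool_rot: [[-0.762, 0.647, 0.002], [0.647, 0.762, -0.001], [-0.002, 0.0, -1.0]]
wrist_force: [-0.0, -0.9, -0.5]
width: 0.454
finger_force: 0.0
t 7.55 p [ 0.4749 -0.3552  0.2448] xang 139.68 q [-0.64  0.2   0.33  1.7   0.    0.06] F [-0.  -0.9 -0.5] M [-0.01 -0.04 -0.09] 0.4543462283184209 0.0
shift cm [24.55 32.84  4.44]
```

```bash
python3 -m handwheel '[{"xyz":[8,11,0],"roll":0.3},{"xyz":[16,22,0],"roll":0.5},{"xyz":[24.5,32.8,0],"roll":0.76},{"xyz":[24.5,32.8,0],"roll":0.76},{"xyz":[24.5,32.8,0],"roll":0.76},{"xyz":[24.5,32.8,0],"roll":0.76},{"xyz":[24.5,32.8,0],"roll":0.76},{"xyz":[24.5,32.8,0],"roll":0.76},{"xyz":[24.5,32.8,0],"roll":0.76},{"xyz":[24.5,32.8,0],"roll":0.76},{"xyz":[24.5,32.8,0],"roll":0.76},{"xyz":[24.5,32.8,0],"roll":0.76},{"xyz":[24.5,32.8,0],"roll":0.76}]' >/dev/null; python3 s.py .5003 .054 .09
python3 - <<'E'
from h import *
p,d=arm.snapshot('scene');q,_=arm.snapshot('top')
o=np.zeros((480,800,3),np.uint8)
o[:400,:400]=cv2.resize(q[200:290,430:520],(400,400),interpolation=cv2.INTER_CUBIC);o[:400,400:]=cv2.resize(p[150:270,240:360],(400,400),interpolation=cv2.INTER_CUBIC)
cv2.imwrite('pics/k2.png',o[:,:,::-1])
E
```

```text
t 8.85 p [0.4998 0.0527 0.2436] xang 96.04 q [ 0.11 -0.02  0.09  1.68 -0.    1.57] F [ 0.2  0.  -0. ] M [ 0.03 -0.   -0.01] 0.4530564815939189 0.0
shift cm [ 0.13  0.07 15.36]
```

View pics/k2.png

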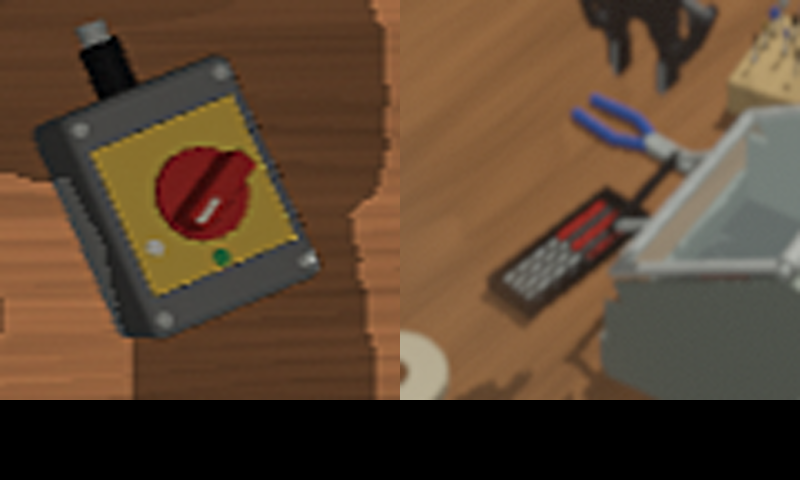

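The pointer, at (208,210) in the crop, now points down-left along the white-dot direction. I'll check the knob height from depth, then descend onto the handle.

```bash
python3 - <<'E'
from h import *
p,d=arm.snapshot('top');C=cloud('top',d);h=cv2.cvtColor(p,cv2.COLOR_RGB2HSV).astype(int)
m=((h[...,0]<6)|(h[...,0]>172))&(h[...,1]>130)&(np.hypot(C[...,0]-.474,C[...,1]+.3545)<.04)
Q=C[m];t=Q[Q[:,2]>.122];print(len(Q),np.percentile(Q[:,2],[5,50,95]),t.mean(0),cv2.minAreaRect((t[:,:2]*1000).astype(np.float32)))
E
python3 -m handwheel '[{"xyz":[0.1,0.1,4],"roll":0},{"xyz":[0.1,0.1,8],"roll":0},{"xyz":[0.1,0.1,11],"roll":0},{"xyz":[0.1,0.1,13],"roll":0},{"xyz":[0.1,0.1,14.5],"roll":0},{"xyz":[0.1,0.1,15.4],"roll":0},{"xyz":[0.1,0.1,15.6],"roll":0},{"xyz":[0.1,0.1,15.6],"roll":0},{"xyz":[0.1,0.1,15.6],"roll":0}]'; python3 s.py
```

```text
338 [0.09515629 0.10149602 0.13286506] [ 0.47374721 -0.35348335  0.13012422] ((473.13427734375, -354.4076843261719), (14.661561965942383, 44.952308654785156), 50.17456817626953)
time: 9.9
tcp_pos: [0.5007, 0.0544, 0.0928]
tool_rot: [[-0.106, 0.994, 0.003], [0.994, 0.106, 0.0], [-0.0, 0.003, -1.0]]
wrist_force: [-22.6, -3.4, 32.9]
width: 0.449
finger_force: 14.9
t 9.9 p [0.5007 0.0544 0.0928] xang 96.1 q [ 0.11 -0.03 -0.22  1.39 -0.    1.57] F [-22.6  -3.4  32.9] M [-0.39  2.38 -0.03] 0.44945027760829703 14.924086555838585
```

The knob is up (bar top at 0.130 m) and turned 60°. The finger on the hood side is touching something at 33 N, so I'll back up and narrow the opening.

```bash
python3 -m handwheel '[{"xyz":[0,0,-2],"roll":0},{"xyz":[0,0,-5],"roll":0},{"xyz":[0,0,-7],"roll":0},{"xyz":[0,0,-7],"roll":0},{"xyz":[0,0,-7],"roll":0},{"xyz":[0,0,-7],"roll":0}]' 0.72; python3 s.py
python3 - <<'E'
from h import *
p,d=arm.snapshot('scene');q,_=arm.snapshot('top')
o=np.zeros((400,800,3),np.uint8)
o[:,:400]=cv2.resize(q[190:290,260:360],(400,400),interpolation=cv2.INTER_CUBIC);o[:,400:]=cv2.resize(p[150:270,240:360],(400,400),interpolation=cv2.INTER_CUBIC)
cv2.imwrite('pics/k3.png',o[:,:,::-1])
E
```

```text
time: 10.5
tcp_pos: [0.5006, 0.0546, 0.1571]
tool_rot: [[-0.107, 0.994, -0.001], [0.994, 0.107, -0.0], [-0.0, -0.001, -1.0]]
wrist_force: [-0.3, 0.3, -0.5]
width: 0.279
finger_force: 0.0
t 10.5 p [0.5006 0.0546 0.1571] xang 96.12 q [ 0.11 -0.04 -0.09  1.52 -0.    1.57] F [-0.3  0.3 -0.5] M [-0.02  0.    0.01] 0.2786327418416752 0.0
```

View pics/k3.png

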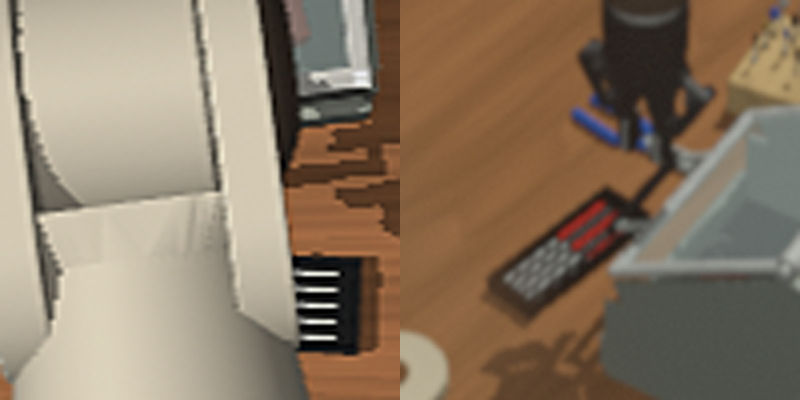

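The gripper's side linkages stick out at about (590,60) and (705,100) in the crop. The force direction matches one of them touching the sloping guard. I'll use the narrower opening, shift slightly toward the robot and grip a little higher on the pads.

```bash
python3 -m handwheel '[{"xyz":[0,-0.2,2],"roll":0},{"xyz":[0,-0.2,4],"roll":0},{"xyz":[0,-0.2,5],"roll":0},{"xyz":[0,-0.2,5.5],"roll":0},{"xyz":[0,-0.2,5.8],"roll":0},{"xyz":[0,-0.2,5.8],"roll":0}]' 0.74; python3 s.py
```

```text
time: 11.2
tcp_pos: [0.4989, 0.0546, 0.1002]
tool_rot: [[-0.107, 0.994, 0.0], [0.994, 0.107, -0.0], [-0.0, 0.0, -1.0]]
wrist_force: [0.4, 0.2, 0.4]
width: 0.258
finger_force: 0.0
t 11.2 p [0.4989 0.0546 0.1002] xang 96.13 q [ 0.11 -0.04 -0.2   1.4  -0.    1.57] F [0.4 0.2 0.4] M [-0.01 -0.02  0.01] 0.25801623215564545 0.0
```

```bash
python3 -m handwheel '[{"xyz":[0,0,0.3],"roll":0},{"xyz":[0,0,0.6],"roll":0},{"xyz":[0,0,0.8],"roll":0},{"xyz":[0,0,0.8],"roll":0}]'; python3 s.py
```

```text
time: 11.6
tcp_pos: [0.4987, 0.0545, 0.0918]
tool_rot: [[-0.107, 0.994, -0.0], [0.994, 0.107, -0.0], [0.0, -0.0, -1.0]]
wrist_force: [0.4, 0.5, -0.3]
width: 0.261
finger_force: 0.0
t 11.6 p [0.4987 0.0545 0.0918] xang 96.13 q [ 0.11 -0.04 -0.22  1.39  0.    1.57] F [ 0.4  0.5 -0.3] M [-0.05  0.02 -0.03] 0.2605771171853728 0.0
```

The way is clear, so I'll close on the bar.

```bash
python3 -m handwheel '[{"xyz":[0,0,0.1],"roll":0},{"xyz":[0,0,0.1],"roll":0},{"xyz":[0,0,0.1],"roll":0},{"xyz":[0,0,0.1],"roll":0},{"xyz":[0,0,0.1],"roll":0},{"xyz":[0,0,0.1],"roll":0},{"xyz":[0,0,0.1],"roll":0}]' 1 60; python3 s.py
python3 - <<'E'
import numpy as np
for a in np.arange(0,.90,.0873):
    r=.242;print(round(np.degrees(a)), 'back(-y) cm',round(100*r*(np.cos(a-.532)-np.cos(.532)),2),'up cm',round(100*r*(np.sin(a-.532)+np.sin(.532)),2))
E
```

```text
time: 12.3
tcp_pos: [0.5, 0.0547, 0.0917]
tool_rot: [[-0.107, 0.994, 0.003], [0.994, 0.107, 0.0], [-0.0, 0.003, -1.0]]
wrist_force: [5.7, 1.6, 0.1]
width: 0.118
finger_force: 58.4
t 12.3 p [0.5    0.0547 0.0917] xang 96.13 q [ 0.11 -0.04 -0.22  1.39 -0.    1.57] F [5.7 1.6 0.1] M [ 0.18 -1.07  0.02] 0.11831496166148477 58.43371331691742
0 back(-y) cm 0.0 up cm 0.0
5 back(-y) cm 0.99 up cm 1.87
10 back(-y) cm 1.82 up cm 3.81
15 back(-y) cm 2.47 up cm 5.82
20 back(-y) cm 2.94 up cm 7.88
25 back(-y) cm 3.23 up cm 9.97
30 back(-y) cm 3.34 up cm 12.08
35 back(-y) cm 3.27 up cm 14.19
40 back(-y) cm 3.01 up cm 16.28
45 back(-y) cm 2.57 up cm 18.35
50 back(-y) cm 1.95 up cm 20.37
```

The handle is gripped. I'll raise it along the arc in two stages.

```bash
python3 -m handwheel '[{"xyz":[0,-0.4,-0.92],"roll":0},{"xyz":[0,-0.87,-1.87],"roll":0},{"xyz":[0,-1.3,-2.83],"roll":0},{"xyz":[0,-1.7,-3.81],"roll":0},{"xyz":[0,-2.04,-4.81],"roll":0},{"xyz":[0,-2.34,-5.82],"roll":0},{"xyz":[0,-2.6,-6.84],"roll":0},{"xyz":[0,-2.81,-7.88],"roll":0},{"xyz":[0,-2.97,-8.92],"roll":0},{"xyz":[0,-3.1,-9.97],"roll":0},{"xyz":[0,-3.1,-9.97],"roll":0}]'; python3 s.py
```

```text
time: 13.4
tcp_pos: [0.468, 0.0512, 0.1923]
tool_rot: [[-0.107, 0.994, 0.002], [0.994, 0.107, 0.0], [-0.0, 0.002, -1.0]]
wrist_force: [3.0, -0.4, -0.5]
width: 0.116
finger_force: 58.5
t 13.4 p [0.468  0.0512 0.1923] xang 96.13 q [ 0.11 -0.11 -0.1   1.58 -0.    1.57] F [ 3.  -0.4 -0.5] M [-0.05 -0.65  0.05] 0.11593847100485094 58.49640369415283
```

```bash
python3 -m handwheel '[{"xyz":[0,-0.08,-1.05],"roll":0},{"xyz":[0,-0.11,-2.11],"roll":0},{"xyz":[0,-0.1,-3.17],"roll":0},{"xyz":[0,-0.04,-4.22],"roll":0},{"xyz":[0,0.07,-5.27],"roll":0},{"xyz":[0,0.22,-6.31],"roll":0},{"xyz":[0,0.43,-7.35],"roll":0},{"xyz":[0,0.66,-8.38],"roll":0},{"xyz":[0,0.95,-9.4],"roll":0},{"xyz":[0,1.28,-10.4],"roll":0},{"xyz":[0,1.28,-10.4],"roll":0},{"xyz":[0,1.28,-10.4],"roll":0},{"xyz":[0,1.28,-10.4],"roll":0},{"xyz":[0,1.28,-10.4],"roll":0}]'; python3 s.py
python3 - <<'E'
from h import *
p,d=arm.snapshot('scene');q,dt=arm.snapshot('top')
cv2.imwrite('pics/e1.png',p[:,:,::-1]);cv2.imwrite('pics/e2.png',q[:,:,::-1]);np.savez('end.npz',p=p,d=d,q=q,dt=dt)
E
```

```text
time: 14.8
tcp_pos: [0.479, 0.0524, 0.2952]
tool_rot: [[-0.107, 0.994, -0.003], [0.994, 0.107, -0.0], [-0.0, -0.003, -1.0]]
wrist_force: [-10.7, -2.9, 0.2]
width: 0.113
finger_force: 59.0
t 14.8 p [0.479  0.0524 0.2952] xang 96.13 q [ 0.11 -0.04  0.17  1.79 -0.    1.57] F [-10.7  -2.9   0.2] M [-0.51  2.19  0.06] 0.11328695614470084 58.98585498332977
```

View pics/e1.png

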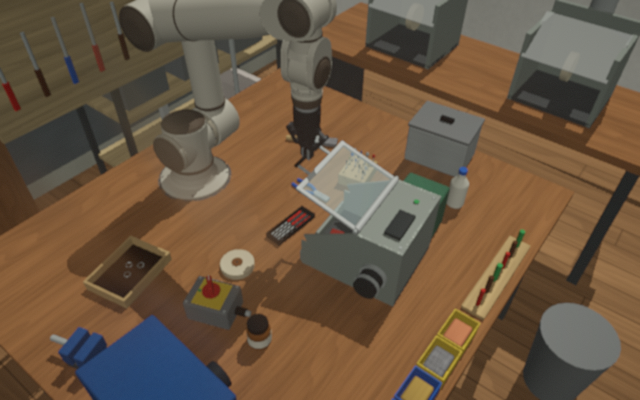

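View pics/e2.png

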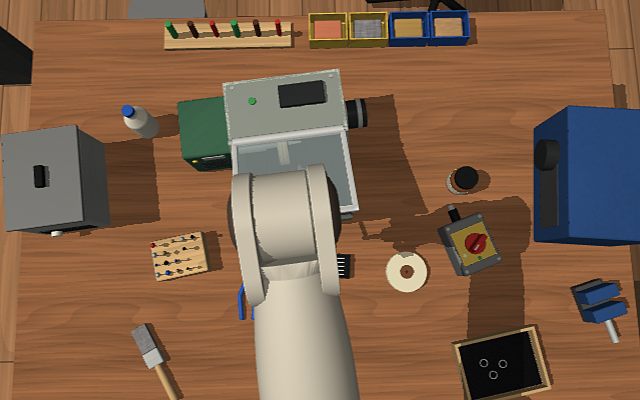

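The guard is open and the gripper is on the handle at about (303,152) in the scene view, and the bystanders look unmoved. There is an 11 N sideways force, so I'll relieve it by moving about 2 mm and then measure the angle.

```bash
python3 -m handwheel '[{"xyz":[0,-0.1,0],"roll":0},{"xyz":[0,-0.2,0],"roll":0},{"xyz":[0,-0.2,0],"roll":0},{"xyz":[0,-0.2,0],"roll":0},{"xyz":[0,-0.2,0],"roll":0}]'>/dev/null; python3 s.py
python3 - <<'E'
from h import *
p,d=arm.snapshot('scene');C=cloud('scene',d)
# guard frame points: hinge-frame coordinates
a=.1079;H=np.array([.708,.0765,.23]);X=np.array([np.cos(a),np.sin(a),0]);Y=np.array([-np.sin(a),np.cos(a),0])
Q=C-H;x=Q@X;y=Q@Y;z=Q[...,2]
m=(d>0)&(abs(y)<.125)&(abs(y)>.09)&(x<-.05)&(x>-.2)&(z>0.0)&(p.min(2)>110)
xx,zz=x[m],z[m];ang=np.degrees(np.arctan2(zz,-xx))+30.48
print(m.sum(),np.percentile(ang,[10,25,50,75,90])); k=np.polyfit(xx,zz,1);print('slope deg',np.degrees(np.arctan(-k[0]))+30.48,k)
E
```

```text
t 15.4 p [0.4788 0.0524 0.2947] xang 96.13 q [ 0.11 -0.04  0.17  1.78 -0.    1.57] F [-0.1 -1.5 -2.8] M [-0.3   0.23  0.06] 0.10796922718151643 58.7690144777298
942 [49.00235782 49.66748557 50.45903544 51.46681722 52.92311766]
slope deg 48.88869477179877 [-0.33282428  0.00370575]
```

The guard measures about 50° and the wrist force now shows only the guard's weight (-2.8 N). I'm handing the job in.

```bash
python3 -c "
from rig import arm
print(arm.finish_job())"
```

```text
the job is handed in; nothing more can be done
None
```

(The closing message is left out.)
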